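Put the boot wax away and lock the push-and-twist cap

TASK

Put the block of boot wax back into the open green wax box, then close the box with its yellow cap: set it over the neck with the grip bar in line with white marks, press it down against the seal and twist it clockwise until the bar points at red marks and it stops, and let go so that it springs up locked; never force it. Leave the mug, boot scraper and bottle opener where they are, and do not bump the map holder.

Things in the scene. Friction and masses are not known exactly. Their poses are not given: they have to be found in the camera images.
- wax_box: Open round green plastic wax box, held fast to the shelf by a spring clip. Origin: centre of its underside, z up. Tub 140 mm diameter, flat shoulder 28 mm up, inner floor 6 mm up. On the shoulder white marks lie along its +x, +y, -x, -y (cap goes on), red marks 52 deg clockwise (from above) of each (cap locked). Two steel clip feet, 22 mm wide, 3 mm thick, reach 90 mm from the axis along +y and -y.
- mouth (a point): Centre of the box's mouth, level with the rim, 52 mm above its origin. Neck 92 mm outer, 84 mm inner diameter. Four hooks stand out from the neck to 105 mm diameter, tops 46 mm above the origin; between them four 34 deg gaps centred on the box's +x, +y, -x, -y, the only places where the cap's lugs go down. A sprung black seal ring stands 6 mm proud of the rim.
- notch0 (a point): Centre of a lug locked in the first notch: 52 deg clockwise of the box's +x, 52 mm from its axis, 38.5 mm above its origin. Clockwise from each gap come a lip (24 deg long, underside 38 mm above the origin), the notch (22 deg, roof 3 mm higher) and a stop wall. Pressed below the lip, a lug turns under it to the stop, 55 deg from the gap's centre; let go, it rises into the notch.
- notch1 (a point): The same for the second notch, 52 deg clockwise of the box's +y.
- notch2 (a point): The same for the third notch, 52 deg clockwise of the box's -x.
- notch3 (a point): The same for the fourth notch, 52 deg clockwise of the box's -y.
- seal (a joint): How far the black seal ring on the rim is pressed down, in m: 0 free (6 mm proud of the rim), 0.006 flush. About 2 N to start it, 10 N at 4 mm, 14 N flush. The pressed cap turns with under 0.6 N m; more means that a lug meets a lip's end or the stop.
- cap: Loose yellow cap lying right way up on the shelf, about 110 g. Origin: centre of the skirt's lower edge, z up. 118 mm outside diameter, skirt 110 mm inside, flat top 26 mm up. Its origin over the box's: 36 mm resting on the seal with lugs in the gaps (cannot turn), 45 mm with lugs on the hooks, under 32 mm to turn past the lips, 30 mm pressed right down, 35 mm locked. Sideways play about 2.5 mm.
- cap_grip (a point): On the cap's grip bar, 46 mm above the cap's origin and 6 mm below the bar's top. The bar is straight, lies across the cap's middle along its x axis, 84 mm long, 18 mm thick, 26 mm high, standing on the flat top.
- cap_lug (a point): Centre of the lug inside the skirt on the cap's +x side, under an end of the grip bar: 52 mm from the axis, 3.5 mm above the origin. Four like lugs, at the cap's +x, +y, -x, -y, each 16 deg wide and 5 mm high, reach in to 98 mm diameter; any quarter turn of the cap does equally well.
- wax: Loose brown block of hard boot wax lying flat on the shelf: 56 mm long (its x), 32 mm wide (y), 28 mm high, origin at the centre of its underside. In the box it must lie down, flat or on its side, as standing on end it would foul the cap. The slatted shelf's top, on which all stands, is 16 mm above the work surface.
- wax_mid (a point): Middle of the wax block.
- mug: Blue ceramic mug, a bystander: 80 mm diameter, 85 mm high, handle on its +y side reaching about 75 mm from the axis; origin at the centre of its underside. Stands off the wax block's +x end, 40 mm or more clear of it.
- scraper: Black rubber-tipped boot scraper, a bystander lying flat: 194 mm long (x), 40 mm wide, 22 mm high; origin at the middle of its underside. Lies along the wax block's +y side, 25 mm or more off its face.
- opener: Flat steel bottle opener, a bystander: 131 mm long (x), 36 mm wide, 6 mm thick; origin near the middle of its underside.
- map_holder: Folded steel map holder standing in a spring clip on a birch foot, fixed, not to be bumped: 110 mm long (x), 34 mm thick at the foot, 20 mm above it (y), 145 mm tall; origin at the centre of the foot's underside. Stands between two of the places where box, cap and wax are.
Not all that is in view belongs to the job. There is more than one size of the cap; the one meant has the size given above.

How it is judged (in metres and radians):
On the way, in this order (a step that is already met when the one before it is completed fails the run):
1. the wax block lies in the wax box (horizontal distance between wax_mid and wax_box below 0.03 m and z of wax_mid in the frame of wax_box below 0.03 m and linear speed of wax below 0.05 m/s), for 0.2 s.
2. the cap is over the neck and pressed down on the sprung seal by 3 mm or more (horizontal distance between cap and wax_box below 0.007 m and value of joint seal above 0.003 m), for 0.1 s.
At the end, for the whole second after the job is handed in: Cap locked: within 5 mm of the box axis, level to 0.05 rad, origin 33.2 to 36.8 mm above the box's, its +x lug within 8 mm of a notch site, at rest; wax middle inside (30 mm of the axis, under 30 mm above the box origin); mug, scraper, opener within 30 mm of their starts, mug upright (0.2 rad) (horizontal distance between cap and wax_box below 0.005 m and z of cap in the frame of wax_box between 0.0332 and 0.0368 m and angle between cap's own z axis and vertical below 0.05 rad and (distance between cap_lug and notch0 below 0.008 m or distance between cap_lug and notch1 below 0.008 m or distance between cap_lug and notch2 below 0.008 m or distance between cap_lug and notch3 below 0.008 m) and horizontal distance between wax_mid and wax_box below 0.03 m and z of wax_mid in the frame of wax_box below 0.03 m and linear speed of cap below 0.02 m/s and distance of each of mug, scraper, opener from where it was at the start of the episode below 0.03 m and angle between mug's own z axis and vertical below 0.2 rad); the robot touches nothing.
It fails at once if the mug, the scraper or the opener is pushed more than 30 mm, or the mug tips (distance of any of mug, scraper, opener from where it was at the start of the episode above 0.03 m or angle between mug's own z axis and vertical above 0.35 rad).
It fails at once if the map holder is bumped with more than 8 N (contact force between map_holder and anything else above 8 N).
It fails at once if the cap is forced against the box with more than 100 N (contact force between cap and wax_box above 100 N).
It also fails if it takes over 72 s, if anything falls off the work surface, if the arm or the gripper's body presses on something with over 40 N, if the wrist force passes 120 N, or if a joint passes its speed limit or range.

ROBOT

A 6-joint arm with a two-finger parallel gripper is mounted at the origin on the work surface. World frame = base frame: x ahead of the robot, y to its left, z up, the work surface at z = 0. Lengths are in m, angles in degrees, forces in N, time in s.
With the tool pointing down it reaches from about 0.4 to 0.825 m from the base axis. Payload 7 kg.
Tool frame: the origin (TCP) lies midway between the tips of the shut fingers; the grasp point (between the pads) lies 19 mm behind it; z points along the fingers, y is the line along which they close (so a half turn about z gives the same grasp; the last joint's range is limited). The gripper opens to 88 mm and grips with 3 to 60 N. Pads are 19 mm wide; open, the fingers measure 130 mm over their backs; the gripper's body (78 mm by 193 mm) begins 47 mm behind the grasp point.
Start: joints at [-53.795, 20.546, 0.682, 0, -70.136, -16.507], TCP at [0.227, -0.635, 0.227] pointing down, gripper open.
Joint ranges: [-176.03, 176.03], [-82.01, 121.73], [-58.28, 71.71], [-173.87, 95.51], [-174.79, -0.11], [-173.66, 173.66]. Speed limits (degrees/s): [136.94, 136.94, 172.46, 180, 180, 180].

INTERFACE

Orientations are given as [roll, pitch, yaw] about the fixed x, y, z axes, in that order (R = Rz(yaw) Ry(pitch) Rx(roll)).
In Python, from plant import ctrl gives the robot as it stands.
- The arm moves only by the tool step_arm, never from a script. Its argument "rows" is a list of rows, each a list of 3 entries, a list of its own where there are three numbers: the closure, from 0 (fully open) to 1 (shut), then the shift along the world's x, y, z in mm, then the turn, a rotation vector about the world's x, y, z in rad. A call has exactly 5 rows; each row is the pose to reach, as a shift and turn from the pose commanded when the call began; what a row does not reach only later rows make up. A row lasts 1/12 s, in which the tool goes at most 41.7 mm and 7.16 degrees, less where a joint would pass 70% of its speed; a pose out of reach is approached as far as the arm can. A call with a gripper value outside its range is refused whole. The fingers move at their own pace and stop on an object; the grip force is fixed at half the most. Time passes only in rows, so rows that repeat a pose let the fingers close, or fill a call up. It gives the time, the measured TCP pose, the force, the opening and the grip force at its end, in the units of the state.
- ctrl.get_obs(): the state, without advancing time (a new reading comes with each control period).
- ctrl.snapshot(name): name is "scene" or "top" or "wrist"; returns the picture (400x640x3 uint8, red, green, blue); there is no depth.
- ctrl.camera_model(name): a dict with "intrinsics" (3x3 intrinsics, pixels), "R" (3x3) and "t" (3): a world point X has camera coordinates R X + t. Camera axes: x right, y down, z forward; pixel columns grow to the right and rows downward; lengths in m; the calibration is good to about 2 mm. A picture is of the moment at which its call begins: read the wrist's pose just before it. camera_model takes no time and is no camera call; for the wrist camera it gives the pose at the moment of the call.
- ctrl.close_job(): hands the job in; it is judged then, once.
The state is a dict: "clock": time; "joint_pos": joint angles; "qvel": joint speeds; "tau": joint torques, N m; "tool_pos": TCP position; "orientation": TCP orientation; "force": force on the tool from outside, world axes, zero at the start; "moment": the same for the moment, N m; "opening": finger opening in m; "gripper_force": force on a finger pad.
Only numpy, scipy, OpenCV 4.12 (cv2) and the standard library are available. Lean on these libraries where they do the work, as an engineer would, in place of code of your own. Each camera call takes 0.05 s, during which the arm holds its last target. There are 200 camera calls.

## Working session

There is one attempt and no reset: what is moved stays moved. The work goes in short steps, Python scripts to look and compute and a tool call to move; the robot and the scene stay as the last step left them, time stands still between calls to the robot, and variables do not carry over. Pictures are saved under pics/ and viewed, at most 10 in all, crops included, and the job is handed in when it is done.

Besides the shell and the picture viewer there is one more tool, called after "Request:" as a command line: name --argument value ..., lists and objects as JSON in quotes. step_arm: Moves the arm, as the interface text tells. Its arguments: {"type":"object","properties":{"rows":{"type":"array"}},"required":["rows"]}

```bash
ls; mkdir -p pics; cat > h.py <<'E'
import numpy as np, cv2
from plant import ctrl
def snap(n,f):
    im=ctrl.snapshot(n); cv2.imwrite(f'pics/{f}.png',im[:,:,::-1]); return im
def load(f): return cv2.imread(f'pics/{f}.png')
def cast(cm,px,z):
    K,R,t=map(np.array,(cm['intrinsics'],cm['R'],cm['t']))
    px=np.atleast_2d(px).astype(float)
    d=np.c_[px,np.ones(len(px))]@np.linalg.inv(K).T@R
    c=-R.T@t
    return c+d*((z-c[2])/d[:,2])[:,None]
def proj(cm,X):
    K,R,t=map(np.array,(cm['intrinsics'],cm['R'],cm['t']))
    p=(np.atleast_2d(X)@R.T+t)@K.T
    return p[:,:2]/p[:,2:]
E
python3 - <<'E'
from h import *
a=snap('top','top0'); b=snap('scene','scene0')
for n in('top','scene'):
    c=ctrl.camera_model(n); R=np.array(c['R']);print(n,np.round(c['intrinsics'],1).tolist(),np.round(-R.T@np.array(c['t']),3),np.round(R,2).tolist())
print(ctrl.get_obs())
E
```

```text
pics
top [[485.6, 0.0, 321.3], [0.0, 485.6, 197.9], [0.0, 0.0, 1.0]] [0.33  0.166 1.689] [[-0.02, -1.0, 0.0], [-1.0, 0.02, -0.06], [0.06, -0.0, -1.0]]
scene [[424.9, 0.0, 322.1], [0.0, 424.9, 195.8], [0.0, 0.0, 1.0]] [ 0.944 -0.7    0.935] [[0.86, 0.51, 0.02], [0.34, -0.55, -0.76], [-0.38, 0.66, -0.64]]
{'clock': 0.1, 'joint_pos': array([-5.37953622e+01,  2.05870398e+01,  6.42139574e-01, -1.62651124e-02,
       -7.01360675e+01, -1.65058920e+01]), 'qvel': array([ 0.06407442, -0.02141534,  0.12885092,  0.01082814, -0.02868037,
        0.00529045]), 'tau': array([-2.85123708e-03, -5.84160697e+01,  2.93749827e+01,  7.01538920e+00,
        1.02008818e-02, -7.15970668e-05]), 'tool_pos': array([ 0.22735072, -0.63512718,  0.22574797]), 'orientation': array([ 1.79918024e+02, -8.34479425e-03, -1.60306786e+02]), 'force': array([-0.02915173, -0.18001533,  0.4834031 ]), 'moment': array([0.00923094, 0.02504751, 0.00676545]), 'gripper_force': 0.0, 'opening': 0.08770892651255262}
```

View pics/top0.png

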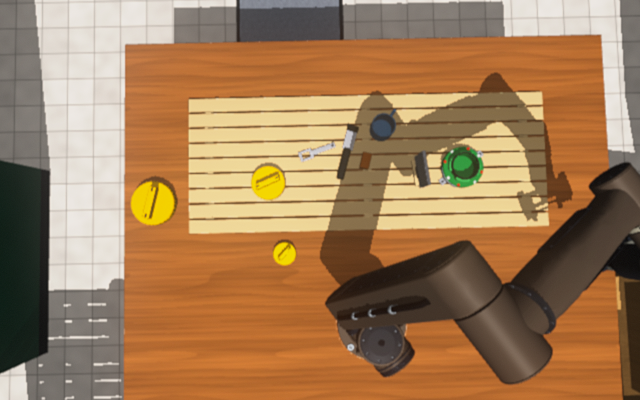

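View pics/scene0.png

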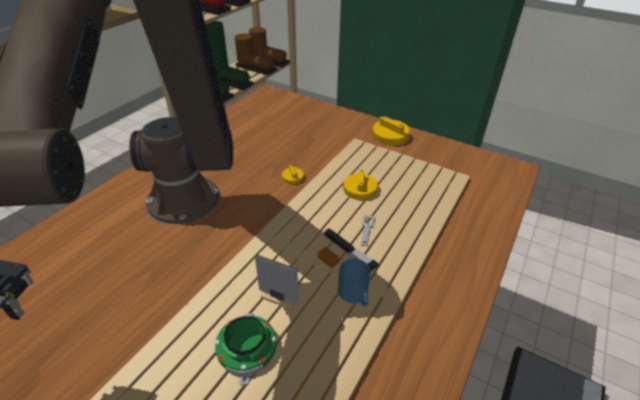

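```bash
cat > m.py <<'E'
from h import *
a=load('top0'); cm=ctrl.camera_model('top')
hsv=cv2.cvtColor(a,cv2.COLOR_BGR2HSV)
def blobs(name,lo,hi,z,amin=40):
    m=cv2.inRange(hsv,np.array(lo),np.array(hi))
    cs,_=cv2.findContours(m,cv2.RETR_EXTERNAL,cv2.CHAIN_APPROX_NONE)
    for c in cs:
        if cv2.contourArea(c)<amin: continue
        P=cast(cm,c[:,0],z)[:,:2].astype(np.float32)
        (x,y),(w,h),an=cv2.minAreaRect(P*1000)
        print(name,c[:,0].mean(0).round(),'xy',round(x),round(y),'size',round(w),round(h),'ang',round(an))
blobs('yellow',(22,180,120),(32,255,255),.042)
blobs('green',(50,120,30),(80,255,255),.044,200)
blobs('brown',(3,120,30),(14,255,120),.044,40)
blobs('blue',(95,60,20),(115,255,140),.1,100)
blobs('dark',(0,0,0),(180,90,60),.038,100)
E
python3 m.py
python3 - <<'E'
from h import *
a=load('top0')[90:240,240:540]; b=cv2.resize(a,(800,400),interpolation=cv2.INTER_CUBIC); cv2.imwrite('pics/crop0.png',b)
E
```

```text
yellow [284. 253.] xy 250 290 size 74 74 ang 89
yellow [153. 202.] xy 429 734 size 146 143 ang 89
yellow [268. 182.] xy 490 342 size 112 113 ang 89
green [  6. 289.] xy 160 1215 size 230 57 ang 1
green [463. 167.] xy 527 -320 size 135 126 ang 54
brown [412. 303.] xy 71 -140 size 18 83 ang 13
brown [376. 275.] xy 167 -73 size 314 481 ang 1
brown [158. 181.] xy 501 712 size 108 29 ang 76
brown [538. 243.] xy 303 -611 size 201 553 ang 25
brown [366. 160.] xy 554 2 size 45 67 ang 73
brown [547. 167.] xy 519 -601 size 288 116 ang 19
brown [495.  85.] xy 819 -445 size 65 117 ang 1
blue [382. 128.] xy 658 -44 size 56 50 ang 89
dark [536. 304.] xy 64 -547 size 208 65 ang 37
dark [621. 261.] xy 211 -830 size 155 175 ang 1
dark [577. 219.] xy 341 -699 size 28 186 ang 43
dark [601. 201.] xy 407 -789 size 97 317 ang 63
dark [ 25. 271.] xy 232 1167 size 708 164 ang 1
```

View pics/crop0.png

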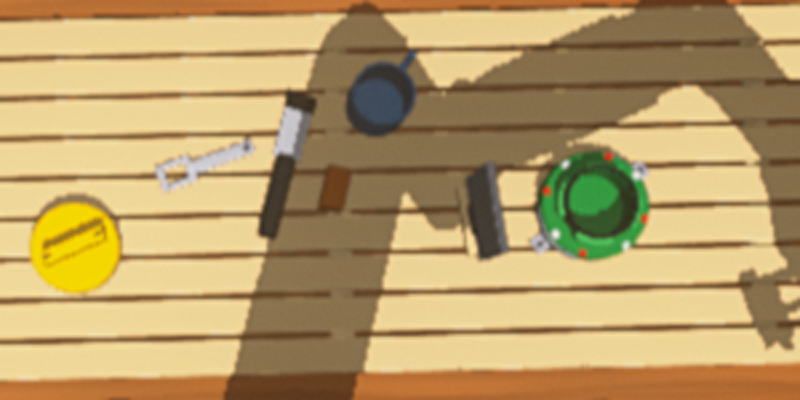

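Request:
step_arm --rows '[[0, [16, 32, 2], [0, 0, -0.029]], [0, [33, 64, 4], [0, 0, -0.058]], [0, [49, 96, 6], [0, 0, -0.087]], [0, [66, 128, 8], [0, 0, -0.116]], [0, [82, 160, 10], [0, 0, -0.145]]]'

```text
clock: 0.52
tool_pos: [0.3098, -0.4739, 0.2361]
orientation: [180.0, -0.0, -168.7]
force: [1.3, 0.6, 0.4]
opening: 0.0874
gripper_force: 0.0
```

Request:
step_arm --rows '[[0, [16, 32, 2], [0, 0, -0.029]], [0, [33, 64, 4], [0, 0, -0.058]], [0, [49, 96, 6], [0, 0, -0.087]], [0, [66, 128, 8], [0, 0, -0.116]], [0, [82, 160, 10], [0, 0, -0.145]]]'

```text
clock: 0.93
tool_pos: [0.3918, -0.3137, 0.2465]
orientation: [180.0, -0.0, -177.0]
force: [0.9, -0.3, 1.1]
opening: 0.0873
gripper_force: 0.0
```

Request:
step_arm --rows '[[0, [16, 32, 2], [0, 0, -0.029]], [0, [33, 64, 4], [0, 0, -0.058]], [0, [49, 96, 6], [0, 0, -0.087]], [0, [66, 128, 8], [0, 0, -0.116]], [0, [82, 160, 10], [0, 0, -0.145]]]'

```text
clock: 1.35
tool_pos: [0.4738, -0.1537, 0.2566]
orientation: [180.0, 0.0, 174.7]
force: [0.8, -0.4, -0.7]
opening: 0.0877
gripper_force: 0.0
```

Request:
step_arm --rows '[[0, [16, 32, 0], [0, 0, -0.029]], [0, [33, 64, 0], [0, 0, -0.058]], [0, [49, 96, 0], [0, 0, -0.087]], [0, [66, 128, 0], [0, 0, -0.116]], [0, [81, 155, 0], [0, 0, -0.145]]]'

```text
clock: 1.77
tool_pos: [0.555, 0.0017, 0.2564]
orientation: [180.0, -0.0, 166.4]
force: [-0.4, -0.6, 0.1]
opening: 0.0879
gripper_force: 0.0
```

```bash
python3 - <<'E'
from h import *
import json
cm=ctrl.camera_model('wrist'); a=snap('wrist','w1')
json.dump({k:np.array(v).tolist() for k,v in cm.items()},open('w1.json','w'))
R=np.array(cm['R']);print(np.round(-R.T@np.array(cm['t']),3),np.round(R,2).tolist(),cm['intrinsics'])
E
```

```text
[0.487 0.019 0.414] [[0.24, 0.97, 0.0], [0.94, -0.23, 0.26], [0.25, -0.06, -0.97]] [[280.47388832   0.         318.60422268]
 [  0.         280.47388832 193.79525288]
 [  0.           0.           1.        ]]
```

View pics/w1.png

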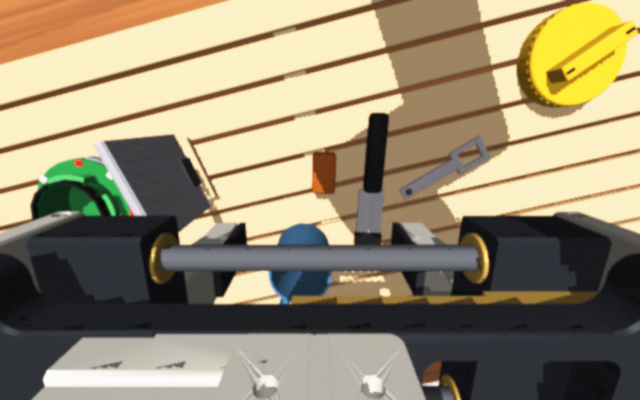

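```bash
python3 - <<'E'
from h import *
import json
cm=json.load(open('w1.json')); a=load('w1')
hsv=cv2.cvtColor(a,cv2.COLOR_BGR2HSV)
print(hsv[150:196:5,316:336:4].tolist())
sub=np.zeros(a.shape[:2],np.uint8); sub[140:205,300:350]=1
m=cv2.inRange(hsv,np.array((3,150,60)),np.array((14,255,230)))*sub
c=max(cv2.findContours(m,0,cv2.CHAIN_APPROX_NONE)[0],key=cv2.contourArea)
print(cv2.boundingRect(c),cv2.contourArea(c),cv2.minAreaRect(c))
for vlo,vhi in((60,130),(130,230)):
    mm=cv2.inRange(hsv,np.array((3,150,vlo)),np.array((14,255,vhi)))*sub
    c2=max(cv2.findContours(mm,0,cv2.CHAIN_APPROX_NONE)[0],key=cv2.contourArea)
    print(vlo,cv2.boundingRect(c2),cv2.contourArea(c2))
ap=cv2.approxPolyDP(c,2.5,True)[:,0]; print(ap.tolist())
print('z44',np.round(cast(cm,ap,.044),4).tolist()); print('z16',np.round(cast(cm,ap,.016)[:,:2],4).tolist())
# scraper handle / head
d=cv2.inRange(hsv,np.array((0,0,0)),np.array((180,140,60))); s2=np.zeros_like(sub); s2[105:192,350:400]=1
c=max(cv2.findContours(d*s2,0,cv2.CHAIN_APPROX_NONE)[0],key=cv2.contourArea); ap=cv2.boxPoints(cv2.minAreaRect(c)); print('scr',ap.round().tolist(),np.round(cast(cm,ap,.03)[:,:2],4).tolist())
z=cv2.resize(a[90:250,260:440],(720,640),interpolation=cv2.INTER_CUBIC); z=z[:600]; cv2.imwrite('pics/w1c.png',z)
E
```

```text
[[[16, 107, 162], [16, 108, 163], [15, 124, 163], [12, 161, 111], [15, 127, 137]], [[12, 214, 106], [11, 211, 105], [11, 205, 107], [11, 211, 105], [11, 206, 105]], [[12, 209, 112], [12, 205, 113], [12, 208, 114], [12, 208, 113], [11, 207, 111]], [[11, 208, 114], [12, 209, 112], [11, 204, 114], [11, 205, 113], [12, 205, 112]], [[12, 207, 111], [12, 207, 111], [12, 211, 111], [11, 209, 112], [12, 206, 109]], [[11, 207, 163], [11, 209, 111], [12, 209, 111], [11, 211, 111], [12, 214, 107]], [[12, 211, 213], [11, 209, 117], [12, 209, 111], [11, 209, 111], [11, 214, 107]], [[13, 212, 217], [12, 214, 194], [11, 206, 109], [12, 215, 109], [12, 214, 105]], [[12, 213, 214], [12, 212, 214], [12, 213, 126], [11, 217, 108], [11, 211, 105]], [[18, 99, 183], [17, 103, 154], [17, 103, 154], [17, 101, 151], [17, 100, 153]]]
(309, 143, 41, 51) 898.0 ((329.0, 168.0), (50.0, 40.0), 90.0)
60 (314, 143, 36, 51) 716.0
130 (311, 165, 14, 29) 149.0
[[349, 143], [314, 153], [313, 186], [309, 190], [330, 193], [336, 184], [349, 182], [334, 182], [335, 156], [328, 151]]
z44 [[0.5256, 0.05, 0.044], [0.5275, 0.0026, 0.044], [0.5704, -0.0093, 0.044], [0.5745, -0.016, 0.044], [0.5853, 0.0108, 0.044], [0.575, 0.0215, 0.044], [0.5764, 0.0392, 0.044], [0.5717, 0.0195, 0.044], [0.5378, 0.0286, 0.044], [0.5292, 0.0211, 0.044]]
z16 [[0.5285, 0.0524], [0.5305, 0.0014], [0.5767, -0.0114], [0.5811, -0.0186], [0.5928, 0.0103], [0.5816, 0.0218], [0.5832, 0.0408], [0.5781, 0.0196], [0.5416, 0.0293], [0.5324, 0.0213]]
scr [[363.0, 191.0], [369.0, 113.0], [388.0, 114.0], [381.0, 192.0]] [[0.5966, 0.0559], [0.4948, 0.0849], [0.5026, 0.1087], [0.6051, 0.0814]]
```

View pics/w1c.png

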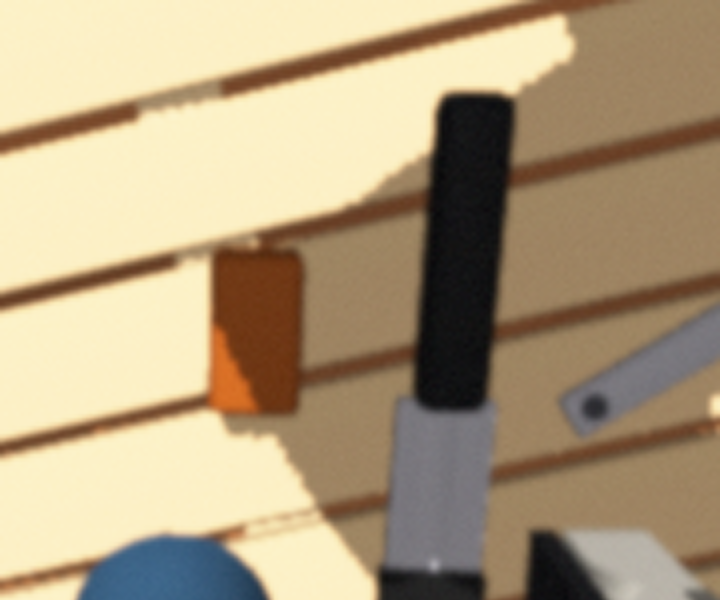

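```bash
python3 - <<'E'
from h import *
import json
cm=json.load(open('w1.json'))
P=cast(cm,[(313.2,152.5),(335.2,152.5),(334.5,193),(312.2,192)],.044)[:,:2]
P16=cast(cm,[(313.2,152.5),(335.2,152.5),(334.5,193),(312.2,192)],.016)[:,:2]
print(P.round(4),'\n',P16.round(4)); 
for i in range(4):
    d=P[(i+1)%4]-P[i]; print(np.linalg.norm(d)*1e3,np.degrees(np.arctan2(d[1],d[0])))
d=P[3]-P[0]+P[2]-P[1]; th=np.arctan2(d[1],d[0]); print('ang',np.degrees(th),'mid',P.mean(0))
n=np.array([-np.sin(th),np.cos(th)])
# scraper metal head left edge: crop (398,400)-(388,565)
S=cast(cm,np.array([(398,400),(388,565),(437,110),(416,395)])/4+[260,90],.03)[:,:2]
print('scraper',S.round(4),'offset along wax y mm',((S-P.mean(0))@n*1e3).round(1), 'along x',((S-P.mean(0))@[np.cos(th),np.sin(th)]*1e3).round(1))
c=ctrl.camera_model('top'); print(cast(c,(365.6,160.5),.044))
E
```

```text
[[ 0.5266  0.0018]
 [ 0.5334  0.0298]
 [ 0.5868  0.0168]
 [ 0.5783 -0.0124]] 
 [[ 5.296e-01  5.000e-04]
 [ 5.369e-01  3.070e-02]
 [ 5.943e-01  1.670e-02]
 [ 5.852e-01 -1.480e-02]]
28.87943603746647 76.40320652054265
54.97654763619783 -13.717246601116248
30.422586048727762 -106.25187067342716
53.591827459207714 164.66448662994088
ang -14.516059320854797 mid [0.55625013 0.00899715]
scraper [[0.5946 0.052 ]
 [0.655  0.036 ]
 [0.5008 0.0841]
 [0.5943 0.0585]] offset along wax y mm [51.2 50.9 58.8 57.5] along x [ 26.3  88.8 -72.5  24.4]
[[0.55740223 0.00643369 0.044     ]]
```

Request:
step_arm --rows '[[0.36, [1, 4, -25], [0, 0, -0.01]], [0.36, [1.5, 7, -60], [0, 0, -0.015]], [0.36, [1.5, 7, -95], [0, 0, -0.015]], [0.36, [1.5, 7, -130], [0, 0, -0.015]], [0.36, [1.5, 7, -160], [0, 0, -0.015]]]'

```text
clock: 2.23
tool_pos: [0.555, 0.0064, 0.0943]
orientation: [-180.0, -0.1, 165.6]
force: [-0.7, 0.2, 0.2]
opening: 0.06
gripper_force: 0.0
```

Request:
step_arm --rows '[[0.36, [0, 0, -15], [0, 0, 0]], [0.36, [0, 0, -30], [0, 0, 0]], [0.36, [0, 0, -45], [0, 0, 0]], [0.36, [0, 0, -60], [0, 0, 0]], [0.36, [0, 0, -74], [0, 0, 0]]]'

```text
clock: 2.65
tool_pos: [0.5555, 0.0063, 0.0214]
orientation: [-180.0, -0.0, 165.6]
force: [-0.4, 0.2, -0.9]
opening: 0.056
gripper_force: 0.0
```

Request:
step_arm --rows '[[1, [0, 0, 0], [0, 0, 0]], [1, [0, 0, 0], [0, 0, 0]], [1, [0, 0, 0], [0, 0, 0]], [1, [0, 0, 0], [0, 0, 0]], [1, [0, 0, 0], [0, 0, 0]]]'

```text
clock: 3.07
tool_pos: [0.5567, 0.0067, 0.0236]
orientation: [179.9, 0.1, 165.6]
force: [0.1, 0.2, 1.6]
opening: 0.0316
gripper_force: 30.0
```

Request:
step_arm --rows '[[1, [0, 0, 25], [0, 0, 0]], [1, [0, 0, 65], [0, 0, 0]], [1, [0, 0, 105], [0, 0, 0]], [1, [0, 0, 145], [0, 0, 0]], [1, [0, 0, 185], [0, 0, 0]]]'

```text
clock: 3.48
tool_pos: [0.5555, 0.0064, 0.2104]
orientation: [180.0, 0.1, 165.6]
force: [1.6, 0.3, -1.2]
opening: 0.0317
gripper_force: 30.0
```

Request:
step_arm --rows '[[1, [0, -10, 30], [0, 0, 0]], [1, [-10, -40, 50], [0, 0, 0]], [1, [-20, -75, 50], [0, 0, 0]], [1, [-30, -110, 50], [0, 0, 0]], [1, [-40, -145, 50], [0, 0, 0]]]'

```text
clock: 3.9
tool_pos: [0.5153, -0.1395, 0.259]
orientation: [179.9, 0.1, 165.7]
force: [1.5, -0.8, -1.0]
opening: 0.0318
gripper_force: 30.0
```

Request:
step_arm --rows '[[1, [-10, -37, 0], [0, 0, 0]], [1, [-20, -74, 0], [0, 0, 0]], [1, [-30, -111, 0], [0, 0, 0]], [1, [-40, -148, 0], [0, 0, 0]], [1, [-50, -182, 0], [0, 0, 0]]]'

```text
clock: 4.32
tool_pos: [0.465, -0.3223, 0.2584]
orientation: [180.0, 0.1, 165.6]
force: [0.7, -0.1, -1.2]
opening: 0.0319
gripper_force: 30.0
```

```bash
python3 - <<'E'
from h import *
import json
print(ctrl.get_obs()['tool_pos'],ctrl.get_obs()['opening'])
cm=ctrl.camera_model('wrist'); a=snap('wrist','w2')
json.dump({k:np.array(v).tolist() for k,v in cm.items()},open('w2.json','w'))
R=np.array(cm['R']);print(np.round(-R.T@np.array(cm['t']),3))
E
```

```text
[ 0.46498545 -0.32229605  0.25842951] 0.031905280820767684
[ 0.397 -0.304  0.416]
```

View pics/w2.png

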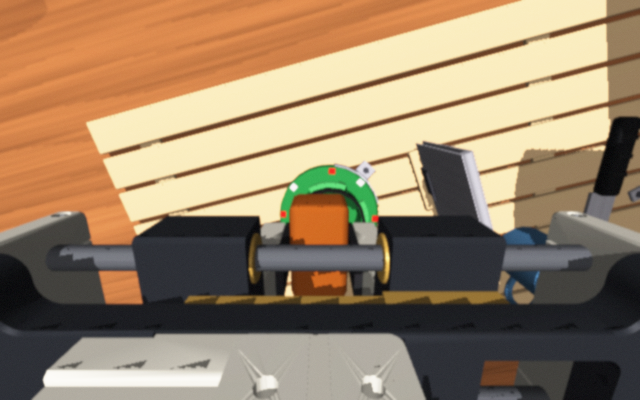

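Request:
step_arm --rows '[[1, [20, 0, 0], [0, 0, 0]], [1, [45, 0, 0], [0, 0, 0]], [1, [70, 0, 0], [0, 0, 0]], [1, [90, 0, 0], [0, 0, 0]], [1, [90, 0, 0], [0, 0, 0]]]'

```text
clock: 4.78
tool_pos: [0.5587, -0.3204, 0.257]
orientation: [-180.0, 0.0, 165.6]
force: [0.3, -0.2, -1.2]
opening: 0.0317
gripper_force: 30.0
```

```bash
python3 - <<'E'
from h import *
import json
cm=ctrl.camera_model('wrist'); a=snap('wrist','w3')
json.dump({k:np.array(v).tolist() for k,v in cm.items()},open('w3.json','w'))
R=np.array(cm['R']);print(np.round(-R.T@np.array(cm['t']),3))
p=proj(cm,[[.527,-.32,.044]])[0]; print(p)
x,y=int(p[0]),int(p[1]); x0=max(0,x-80);y0=max(0,y-75); print(x0,y0)
cv2.imwrite('pics/w3c.png',cv2.resize(a[y0:y0+150,x0:x0+200,::-1],(800,600),interpolation=cv2.INTER_CUBIC))
E
```

```text
[ 0.491 -0.303  0.414]
[312.56596541 149.9784395 ]
232 74
```

View pics/w3c.png

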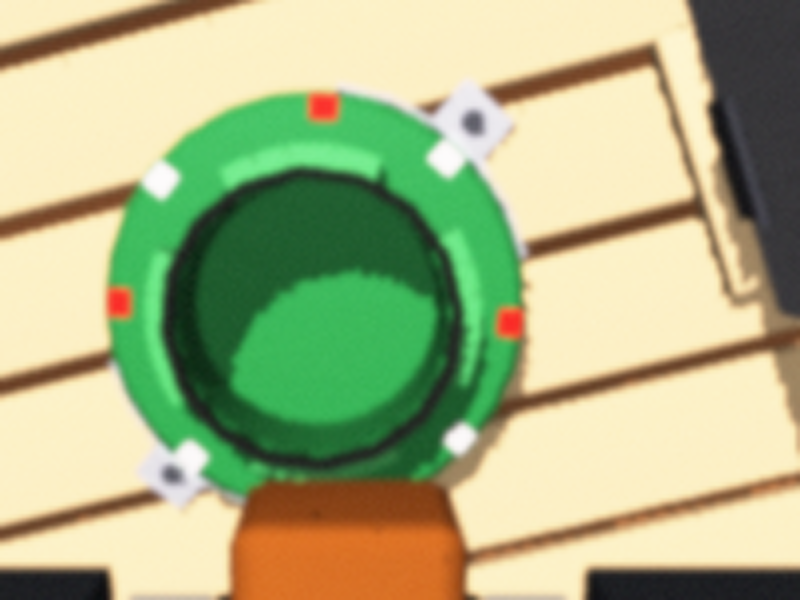

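```bash
python3 - <<'E'
from h import *
import json
cm=json.load(open('w3.json')); a=load('w3'); hsv=cv2.cvtColor(a,cv2.COLOR_BGR2HSV)
o=np.array([232,74]); q=lambda p: np.array(p)/4+o-0.4
W=cast(cm,q([(161,180),(446,158),(460,438),(190,458)]),.044)[:,:2]
m=cv2.inRange(hsv,np.array((0,170,150)),np.array((6,255,255)))
n,l,s,c=cv2.connectedComponentsWithStats(m)
k=[i for i in range(1,n) if 8<s[i,4]<120 and 240<c[i,0]<380 and 80<c[i,1]<180]; print(c[k],s[k,4])
Rd=cast(cm,c[k],.044)[:,:2]
ctr=(W[0]+W[2]+W[1]+W[3])/4
print('W',W.round(4),'diag mids',((W[0]+W[2])/2).round(4),((W[1]+W[3])/2).round(4))
f=lambda P:(np.linalg.norm(P-ctr,axis=1).round(4),np.degrees(np.arctan2(*(P-ctr).T[::-1])).round(1))
print(f(W)); print('red',Rd.round(4),f(Rd))
F=cast(cm,q([(474,123),(172,475)]),.019)[:,:2]; print('feet',F.round(4),F.mean(0),np.degrees(np.arctan2(*(F[0]-F[1])[::-1])))
# seal ring ellipse: dark pixels
sub=np.zeros(a.shape[:2],np.uint8); sub[112:193,270:350]=1
d=cv2.inRange(hsv,np.array((0,0,0)),np.array((180,255,55)))*sub
pts=np.argwhere(d)[:,::-1]; X=cast(cm,pts,.073)[:,:2]; r=np.linalg.norm(X-ctr,axis=1); X=X[(r>.038)&(r<.055)]
A=np.c_[2*X,np.ones(len(X))]; sol=np.linalg.lstsq(A,(X**2).sum(1),rcond=None)[0]; print('ring',sol[:2],np.sqrt(sol[2]+sol[:2]@sol[:2]),len(X))
# map holder foot
print('holder foot near corners',cast(cm,q([(655,48),(738,298)]),.016)[:,:2])
E
```

```text
[[312.5        100.        ]
 [261.         149.        ]
 [359.5483871  154.41935484]] [30 25 31]
W [[ 0.4756 -0.3602]
 [ 0.4916 -0.2707]
 [ 0.5815 -0.2867]
 [ 0.5655 -0.3771]] diag mids [ 0.5286 -0.3235] [ 0.5286 -0.3239]
(array([0.0643, 0.0646, 0.0646, 0.065 ]), array([-145.4,  124.9,   34.9,  -55.4]))
red [[ 0.4667 -0.3043]
 [ 0.509  -0.3851]
 [ 0.548  -0.2615]] (array([0.0648, 0.0645, 0.0651]), array([ 162.6, -107.7,   72.7]))
feet [[ 0.483  -0.2568]
 [ 0.575  -0.3903]] [ 0.52901938 -0.32356944] 124.58471244241893
ring [ 0.52922197 -0.32255505] 0.04289409419342011 486
holder foot near corners [[ 0.47465789 -0.19281543]
 [ 0.56339585 -0.17936499]]
```

Request:
step_arm --rows '[[1, [-10, -1, -20], [0, 0, 0]], [1, [-20, -2, -55], [0, 0, 0]], [1, [-28, -3, -90], [0, 0, 0]], [1, [-28, -3, -120], [0, 0, 0]], [1, [-28, -3, -120], [0, 0, 0]]]'

```text
clock: 5.25
tool_pos: [0.5233, -0.3219, 0.1321]
orientation: [179.9, -0.5, 165.5]
force: [-1.2, 0.5, -1.9]
opening: 0.0317
gripper_force: 30.0
```

Request:
step_arm --rows '[[1, [0, 0, 0], [0, 0, 0]], [1, [0, 0, 0], [0, 0, 0]], [1, [0, 0, 0], [0, 0, 0]], [1, [0, 0, 0], [0, 0, 0]], [1, [0, 0, 0], [0, 0, 0]]]'

```text
clock: 5.67
tool_pos: [0.5289, -0.3237, 0.1392]
orientation: [-180.0, 0.2, 165.6]
force: [-0.7, -0.1, -1.4]
opening: 0.0316
gripper_force: 30.0
```

Request:
step_arm --rows '[[1, [0, 0, -12], [0, 0, 0]], [1, [0, 0, -27], [0, 0, 0]], [1, [0, 0, -42], [0, 0, 0]], [1, [0, 0, -57], [0, 0, 0]], [1, [0, 0, -70], [0, 0, 0]]]'

```text
clock: 6.08
tool_pos: [0.5283, -0.3235, 0.0674]
orientation: [180.0, 0.0, 165.6]
force: [0.5, 0.6, -0.5]
opening: 0.0317
gripper_force: 30.0
```

Request:
step_arm --rows '[[1, [0, 0, -10], [0, 0, 0]], [1, [0, 0, -20], [0, 0, 0]], [1, [0, 0, -28], [0, 0, 0]], [1, [0, 0, -35], [0, 0, 0]], [1, [0, 0, -35], [0, 0, 0]]]'

```text
clock: 6.5
tool_pos: [0.5273, -0.3232, 0.0312]
orientation: [180.0, -0.1, 165.6]
force: [-0.8, -0.3, -0.3]
opening: 0.0318
gripper_force: 30.0
```

Request:
step_arm --rows '[[1, [0, 0, 0], [0, 0, 0]], [0.56, [0, 0, 0], [0, 0, 0]], [0.56, [0, 0, 0], [0, 0, 0]], [0.56, [0, 0, 0], [0, 0, 0]], [0.56, [0, 0, 0], [0, 0, 0]]]'

```text
clock: 6.92
tool_pos: [0.5283, -0.3236, 0.0331]
orientation: [-180.0, 0.1, 165.6]
force: [0.3, -0.2, 0.8]
opening: 0.0384
gripper_force: 0.0
```

Request:
step_arm --rows '[[0.56, [0, 0, 12], [0, 0, 0]], [0.56, [0, 0, 35], [0, 0, 0]], [0.56, [0, 0, 70], [0, 0, 0]], [0.3, [0, 0, 110], [0, 0, 0]], [0, [0, 0, 150], [0, 0, 0]]]'

```text
clock: 7.33
tool_pos: [0.5274, -0.3234, 0.185]
orientation: [-180.0, -0.0, 165.6]
force: [1.2, -0.1, 0.6]
opening: 0.0472
gripper_force: 0.0
```

Request:
step_arm --rows '[[0, [0, 0, 40], [0, 0, 0]], [0, [0, 0, 80], [0, 0, 0]], [0, [0, 0, 80], [0, 0, 0]], [0, [0, 0, 80], [0, 0, 0]], [0, [0, 0, 80], [0, 0, 0]]]'

```text
clock: 7.75
tool_pos: [0.5277, -0.3233, 0.2636]
orientation: [180.0, 0.1, 165.6]
force: [0.2, 0.3, -0.5]
opening: 0.0796
gripper_force: 0.0
```

```bash
python3 - <<'E'
from h import *
cm=ctrl.camera_model('wrist'); a=snap('wrist','w4')
p=proj(cm,[[.5288,-.3235,.044]])[0]; print(p)
x,y=int(p[0]),int(p[1]); x0=max(0,x-80);y0=max(0,y-75)
cv2.imwrite('pics/w4c.png',cv2.resize(a[y0:y0+150,x0:x0+200,::-1],(800,600),interpolation=cv2.INTER_CUBIC))
E
```

```text
[318.26934021 172.76886591]
```

View pics/w4c.png

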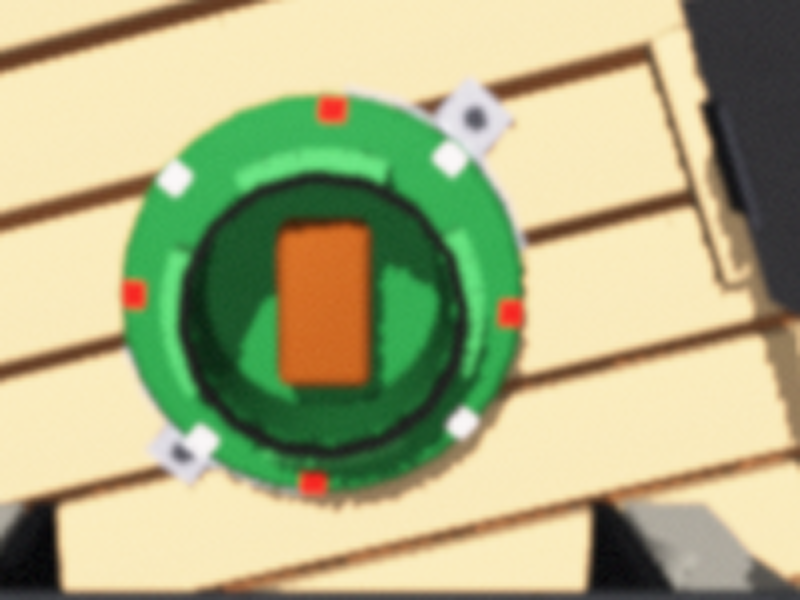

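The wax lies flat in the middle of the tub (crop about (324,303)), marks as measured. On to the cap.

Request:
step_arm --rows '[[0, [-3, 34, 0], [0, 0, 0.11]], [0, [-5, 69, 0], [0, 0, 0.23]], [0, [-8, 104, 0], [0, 0, 0.35]], [0, [-11, 138, 0], [0, 0, 0.46]], [0, [-13, 173, 0], [0, 0, 0.58]]]'

```text
clock: 8.22
tool_pos: [0.5137, -0.1492, 0.2613]
orientation: [180.0, -0.2, -160.9]
force: [1.5, 0.2, -0.2]
opening: 0.0878
gripper_force: 0.0
```

Request:
step_arm --rows '[[0, [-3, 34, 0], [0, 0, 0.11]], [0, [-5, 69, 0], [0, 0, 0.23]], [0, [-8, 104, 0], [0, 0, 0.35]], [0, [-11, 138, 0], [0, 0, 0.46]], [0, [-13, 173, 0], [0, 0, 0.58]]]'

```text
clock: 8.63
tool_pos: [0.5007, 0.0238, 0.2616]
orientation: [179.9, -0.1, -127.6]
force: [1.2, 0.3, 0.1]
opening: 0.0879
gripper_force: 0.0
```

Request:
step_arm --rows '[[0, [-3, 34, 0], [0, 0, 0.11]], [0, [-5, 69, 0], [0, 0, 0.23]], [0, [-8, 104, 0], [0, 0, 0.35]], [0, [-11, 138, 0], [0, 0, 0.46]], [0, [-13, 173, 0], [0, 0, 0.58]]]'

```text
clock: 9.05
tool_pos: [0.4878, 0.1967, 0.2616]
orientation: [179.9, -0.1, -94.4]
force: [1.0, -0.5, 0.7]
opening: 0.0875
gripper_force: 0.0
```

Request:
step_arm --rows '[[0, [-3, 34, 0], [0, 0, 0.11]], [0, [-5, 69, 0], [0, 0, 0.23]], [0, [-8, 104, 0], [0, 0, 0.35]], [0, [-11, 138, 0], [0, 0, 0.46]], [0, [-13, 173, 0], [0, 0, 0.58]]]'

```text
clock: 9.47
tool_pos: [0.475, 0.3696, 0.2613]
orientation: [179.9, -0.1, -61.1]
force: [0.5, -0.1, -0.2]
opening: 0.0875
gripper_force: 0.0
```

Request:
step_arm --rows '[[0, [0, 0, 0], [0, 0, 0]], [0, [0, 0, 0], [0, 0, 0]], [0, [0, 0, 0], [0, 0, 0]], [0, [0, 0, 0], [0, 0, 0]], [0, [0, 0, 0], [0, 0, 0]]]'

```text
clock: 9.88
tool_pos: [0.4761, 0.3674, 0.2625]
orientation: [180.0, -0.0, -61.6]
force: [0.4, -0.1, -0.6]
opening: 0.0876
gripper_force: 0.0
```

```bash
python3 - <<'E'
from h import *
import json
print(ctrl.get_obs()['joint_pos'].round(1))
cm=ctrl.camera_model('wrist'); a=snap('wrist','w5')
json.dump({k:np.array(v).tolist() for k,v in cm.items()},open('w5.json','w'))
p=proj(cm,[[.49,.342,.042]])[0]; 
x,y=int(p[0]),int(p[1]); x0=max(0,x-80);y0=max(0,y-75); print(p,x0,y0)
cv2.imwrite('pics/w5c.png',cv2.resize(a[y0:y0+150,x0:x0+200,::-1],(800,600),interpolation=cv2.INTER_CUBIC))
E
```

```text
[ 56.3  12.5  -5.8  -0.  -71.7 -27.8]
[318.21489986 149.38190329] 238 74
```

View pics/w5c.png

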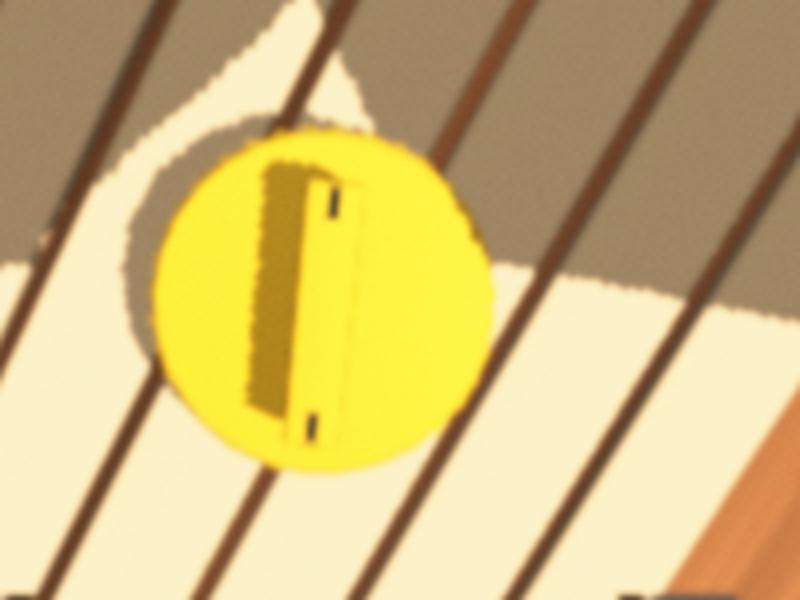

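```bash
python3 - <<'E'
from h import *
import json
cm=json.load(open('w5.json')); a=load('w5'); hsv=cv2.cvtColor(a,cv2.COLOR_BGR2HSV)
o=np.array([238,74])
M=cast(cm,np.array([(334,202),(312,427)])/4+o-.4,.068)[:,:2]; d=M[0]-M[1]
print('marks',M.round(4),M.mean(0).round(4),np.linalg.norm(d),np.degrees(np.arctan2(d[1],d[0])))
m=cv2.inRange(hsv,np.array((24,120,60)),np.array((34,255,255))); m[:80]=0;m[215:]=0
c=max(cv2.findContours(m,0,cv2.CHAIN_APPROX_NONE)[0],key=cv2.contourArea)
h=cv2.convexHull(c)[:,0]
hb=np.zeros_like(m); cv2.fillPoly(hb,[h],1); cc=cv2.findContours(hb,0,cv2.CHAIN_APPROX_NONE)[0][0][:,0]
X=cast(cm,cc,.042)[:,:2]
for z in(.042,.03):
    X=cast(cm,cc,z)[:,:2]
    s=np.linalg.lstsq(np.c_[2*X,np.ones(len(X))],(X**2).sum(1),rcond=None)[0]; print(z,s[:2],2*np.sqrt(s[2]+s[:2]@s[:2]))
E
```

```text
marks [[0.5027 0.311 ]
 [0.4755 0.3759]] [0.4891 0.3435] 0.07034116175056739 -67.19911764582083
0.042 [0.48859626 0.34362538] 0.11291280154667965
0.03 [0.48796759 0.34478175] 0.11649832866433271
```

Request:
step_arm --rows '[[0, [4, -8, -30], [0, 0, -0.03]], [0, [9, -16, -65], [0, 0, -0.06]], [0, [13, -24, -100], [0, 0, -0.098]], [0, [13, -24, -135], [0, 0, -0.098]], [0, [13, -24, -165], [0, 0, -0.098]]]'

```text
clock: 10.35
tool_pos: [0.489, 0.3428, 0.096]
orientation: [180.0, 0.0, -67.2]
force: [0.0, 0.7, -0.1]
opening: 0.0875
gripper_force: 0.0
```

Request:
step_arm --rows '[[0.5, [0, 0, -10], [0, 0, 0]], [0.5, [0, 0, -20], [0, 0, 0]], [0.5, [0, 0, -30], [0, 0, 0]], [0.5, [0, 0, -36], [0, 0, 0]], [0.5, [0, 0, -40], [0, 0, 0]]]'

```text
clock: 10.77
tool_pos: [0.4894, 0.345, 0.058]
orientation: [-179.9, 0.0, -67.1]
force: [0.0, -0.1, 0.2]
opening: 0.0599
gripper_force: 0.0
```

Request:
step_arm --rows '[[0.5, [0, 0, 0], [0, 0, 0]], [0.5, [0, 0, 0], [0, 0, 0]], [0.5, [0, 0, 0], [0, 0, 0]], [0.5, [0, 0, 0], [0, 0, 0]], [0.5, [0, 0, 0], [0, 0, 0]]]'

```text
clock: 11.18
tool_pos: [0.4892, 0.3448, 0.0581]
orientation: [-180.0, 0.0, -67.1]
force: [-0.4, -1.0, 0.3]
opening: 0.044
gripper_force: 0.0
```

Request:
step_arm --rows '[[0.5, [0, -1, -5], [0, 0, 0]], [0.5, [0, -1, -9], [0, 0, 0]], [0.5, [0, -1, -12], [0, 0, 0]], [0.5, [0, -1, -13.5], [0, 0, 0]], [0.5, [0, -1, -13.5], [0, 0, 0]]]'

```text
clock: 11.6
tool_pos: [0.4887, 0.3432, 0.0434]
orientation: [179.9, -0.0, -67.1]
force: [0.1, -0.6, -0.4]
opening: 0.0436
gripper_force: 0.0
```

Request:
step_arm --rows '[[1, [0, 0, 0], [0, 0, 0]], [1, [0, 0, 0], [0, 0, 0]], [1, [0, 0, 0], [0, 0, 0]], [1, [0, 0, 0], [0, 0, 0]], [1, [0, 0, 0], [0, 0, 0]]]'

```text
clock: 12.02
tool_pos: [0.4891, 0.3436, 0.0442]
orientation: [-180.0, 0.0, -67.1]
force: [0.3, 0.7, 0.8]
opening: 0.0177
gripper_force: 30.0
```

Request:
step_arm --rows '[[1, [0, 0, 0], [0, 0, 0]], [1, [0, 0, 5], [0, 0, 0]], [1, [0, 0, 15], [0, 0, 0]], [1, [0, 0, 30], [0, 0, 0]], [1, [0, 0, 50], [0, 0, 0]]]'

```text
clock: 12.43
tool_pos: [0.4884, 0.3429, 0.0942]
orientation: [179.9, -0.1, -67.1]
force: [0.2, 0.6, -0.7]
opening: 0.018
gripper_force: 30.0
```

Request:
step_arm --rows '[[1, [0, 0, 25], [0, 0, 0]], [1, [0, 0, 55], [0, 0, 0]], [1, [0, 0, 85], [0, 0, 0]], [1, [0, 0, 115], [0, 0, 0]], [1, [0, 0, 150], [0, 0, 0]]]'

```text
clock: 12.85
tool_pos: [0.4883, 0.3428, 0.2458]
orientation: [180.0, -0.0, -67.1]
force: [1.0, 0.1, -1.1]
opening: 0.0176
gripper_force: 30.0
```

Request:
step_arm --rows '[[1, [2, -25, 5], [0, 0, 0.01]], [1, [4, -58, 10], [0, 0, 0.02]], [1, [6, -92, 10], [0, 0, 0.03]], [1, [8, -125, 10], [0, 0, 0.04]], [1, [10, -159, 10], [0, 0, 0.05]]]'

```text
clock: 13.27
tool_pos: [0.4986, 0.1831, 0.2553]
orientation: [-179.9, 0.0, -64.2]
force: [1.6, 0.7, -1.0]
opening: 0.0178
gripper_force: 30.0
```

Request:
step_arm --rows '[[1, [2, -34, 0], [0, 0, 0.01]], [1, [4, -68, 0], [0, 0, 0.02]], [1, [6, -102, 0], [0, 0, 0.03]], [1, [8, -136, 0], [0, 0, 0.04]], [1, [10, -170, 0], [0, 0, 0.05]]]'

```text
clock: 13.68
tool_pos: [0.5085, 0.0128, 0.2553]
orientation: [-179.9, -0.0, -61.3]
force: [-0.1, -0.0, -1.0]
opening: 0.0179
gripper_force: 30.0
```

Request:
step_arm --rows '[[1, [2, -34, 0], [0, 0, 0.01]], [1, [4, -68, 0], [0, 0, 0.02]], [1, [6, -102, 0], [0, 0, 0.03]], [1, [8, -136, 0], [0, 0, 0.04]], [1, [10, -170, 0], [0, 0, 0.05]]]'

```text
clock: 14.1
tool_pos: [0.5186, -0.1572, 0.2553]
orientation: [-179.9, -0.0, -58.4]
force: [0.0, 0.2, -0.2]
opening: 0.0177
gripper_force: 30.0
```

Request:
step_arm --rows '[[1, [2, -34, 0], [0, 0, 0.01]], [1, [4, -68, 0], [0, 0, 0.02]], [1, [6, -102, 0], [0, 0, 0.03]], [1, [8, -136, 0], [0, 0, 0.04]], [1, [10, -167, 0], [0, 0, 0.058]]]'

```text
clock: 14.52
tool_pos: [0.5285, -0.3245, 0.2551]
orientation: [-180.0, -0.0, -55.2]
force: [0.7, 0.3, -1.1]
opening: 0.0178
gripper_force: 30.0
```

Request:
step_arm --rows '[[1, [0, 0, 0], [0, 0, 0]], [1, [0, 0, -10], [0, 0, 0]], [1, [0, 0, -35], [0, 0, 0]], [1, [0, 0, -60], [0, 0, 0]], [1, [0, 0, -85], [0, 0, 0]]]'

```text
clock: 14.93
tool_pos: [0.5288, -0.3215, 0.1685]
orientation: [-179.9, -0.0, -55.1]
force: [0.2, 0.5, -2.3]
opening: 0.0178
gripper_force: 30.0
```

Request:
step_arm --rows '[[1, [0, 0, 0], [0, 0, 0]], [1, [0, 0, 0], [0, 0, 0]], [1, [0, 0, 0], [0, 0, 0]], [1, [0, 0, 0], [0, 0, 0]], [1, [0, 0, 0], [0, 0, 0]]]'

```text
clock: 15.35
tool_pos: [0.5299, -0.3226, 0.1709]
orientation: [-179.9, -0.1, -55.1]
force: [-0.2, -0.4, -1.2]
opening: 0.0177
gripper_force: 30.0
```

Request:
step_arm --rows '[[1, [-1, -1, -12], [0, 0, 0]], [1, [-1, -1, -30], [0, 0, 0]], [1, [-1, -1, -50], [0, 0, 0]], [1, [-1, -1, -66], [0, 0, 0]], [1, [-1, -1, -76], [0, 0, 0]]]'

```text
clock: 15.77
tool_pos: [0.5277, -0.3233, 0.0923]
orientation: [180.0, 0.0, -55.2]
force: [-0.7, -0.1, -1.1]
opening: 0.0177
gripper_force: 30.0
```

Request:
step_arm --rows '[[1, [0, 0, 0], [0, 0, 0]], [1, [0, 0, 0], [0, 0, 0]], [1, [0, 0, 0], [0, 0, 0]], [1, [0, 0, 0], [0, 0, 0]], [1, [0, 0, 0], [0, 0, 0]]]'

```text
clock: 16.18
tool_pos: [0.5286, -0.3237, 0.0942]
orientation: [-179.9, -0.1, -55.2]
force: [0.3, -0.3, -0.8]
opening: 0.0179
gripper_force: 30.0
```

Aligned; now slowly down towards the seal (contact expected at TCP z ≈ 0.080, on hooks ≈ 0.089).

Request:
step_arm --rows '[[1, [0, 0, -2], [0, 0, 0]], [1, [0, 0, -4], [0, 0, 0]], [1, [0, 0, -6], [0, 0, 0]], [1, [0, 0, -8], [0, 0, 0]], [1, [0, 0, -8], [0, 0, 0]]]'

```text
clock: 16.6
tool_pos: [0.5276, -0.3234, 0.0844]
orientation: [180.0, 0.0, -55.2]
force: [0.9, 0.8, -1.2]
opening: 0.0177
gripper_force: 30.0
```

Request:
step_arm --rows '[[1, [0, 0, -1], [0, 0, 0]], [1, [0, 0, -2], [0, 0, 0]], [1, [0, 0, -3], [0, 0, 0]], [1, [0, 0, -4], [0, 0, 0]], [1, [0, 0, -4], [0, 0, 0]]]'

```text
clock: 17.02
tool_pos: [0.5279, -0.3234, 0.0808]
orientation: [180.0, 0.0, -55.2]
force: [-1.1, 0.6, -0.5]
opening: 0.0177
gripper_force: 30.0
```

Request:
step_arm --rows '[[1, [0, 0, -1.5], [0, 0, 0]], [1, [0, 0, -3], [0, 0, 0]], [1, [0, 0, -4.5], [0, 0, 0]], [1, [0, 0, -5.5], [0, 0, 0]], [1, [0, 0, -5.5], [0, 0, 0]]]'

```text
clock: 17.43
tool_pos: [0.5281, -0.3236, 0.0764]
orientation: [-180.0, -0.0, -55.1]
force: [-2.8, 2.7, 8.0]
opening: 0.0176
gripper_force: 30.0
```

Request:
step_arm --rows '[[1, [0, 0, 0], [0, 0, 0]], [1, [0, 0, 0], [0, 0, 0]], [1, [0, 0, 0], [0, 0, 0]], [1, [0, 0, 0], [0, 0, 0]], [1, [0, 0, 0], [0, 0, 0]]]'

```text
clock: 17.85
tool_pos: [0.5282, -0.3236, 0.0766]
orientation: [-180.0, -0.0, -55.1]
force: [-2.9, 1.9, 8.0]
opening: 0.0175
gripper_force: 30.0
```

```bash
python3 -c "
from h import *
o=ctrl.get_obs();print(o['tool_pos'],o['force'],o['moment'],o['joint_pos'])"
```

```text
[ 0.52817655 -0.32356954  0.07659478] [-2.90269672  1.87685354  8.01487104] [0.89816962 1.0935732  0.01191108] [-1.34436643e+01  2.28763277e+01 -1.72051474e+01  2.14255325e-02
 -4.98727346e+01  4.82851199e+01]
```

Request:
step_arm --rows '[[1, [0, 0, -0.7], [0, 0, 0]], [1, [0, 0, -1.4], [0, 0, 0]], [1, [0, 0, -2.2], [0, 0, 0]], [1, [0, 0, -2.2], [0, 0, 0]], [1, [0, 0, -2.2], [0, 0, 0]]]'

```text
clock: 18.27
tool_pos: [0.5282, -0.3236, 0.0748]
orientation: [-180.0, -0.1, -55.1]
force: [-2.9, 3.2, 12.4]
opening: 0.0176
gripper_force: 30.0
```

```bash
python3 -c "
from h import *
o=ctrl.get_obs();print(o['tool_pos'],o['force'],o['moment'])"
```

```text
[ 0.5281707  -0.32359191  0.07480032] [-2.88191691  3.1928387  12.3947273 ] [1.28350833 1.55158005 0.05478315]
```

Request:
step_arm --rows '[[1, [0, 0, 0], [0, 0, -0.03]], [1, [0, 0, 0], [0, 0, -0.07]], [1, [0, 0, 0], [0, 0, -0.11]], [1, [0, 0, 0], [0, 0, -0.15]], [1, [0, 0, 0], [0, 0, -0.19]]]'

```text
clock: 18.68
tool_pos: [0.5296, -0.3243, 0.0754]
orientation: [-179.9, -0.2, -66.1]
force: [-0.7, -0.3, 10.5]
opening: 0.0179
gripper_force: 30.0
```

```bash
python3 -c "
from h import *
o=ctrl.get_obs();print(o['tool_pos'],o['orientation'],o['force'],o['moment'])"
```

```text
[ 0.52963498 -0.32434197  0.07540468] [-179.87396557   -0.19086159  -66.07069488] [-0.66950808 -0.33100113 10.49833373] [0.04132897 0.40956409 0.28725001]
```

Request:
step_arm --rows '[[1, [0, 0, -0.7], [0, 0, -0.03]], [1, [0, 0, -0.7], [0, 0, -0.07]], [1, [0, 0, -0.7], [0, 0, -0.11]], [1, [0, 0, -0.7], [0, 0, -0.15]], [1, [0, 0, -0.7], [0, 0, -0.19]]]'

```text
clock: 19.1
tool_pos: [0.53, -0.3245, 0.075]
orientation: [-179.8, -0.2, -76.9]
force: [-0.1, -0.1, 11.4]
opening: 0.0179
gripper_force: 30.1
```

```bash
python3 -c "
from h import *
o=ctrl.get_obs();print(o['tool_pos'],o['orientation'],o['force'],o['moment'])"
```

```text
[ 0.52998898 -0.32448984  0.07495761] [-179.80764889   -0.18993053  -76.94994321] [-0.08974406 -0.09815272 11.41681304] [0.12662513 0.35160781 0.34325479]
```

Request:
step_arm --rows '[[1, [0, 0, -0.3], [0, 0, -0.05]], [1, [-0.5, 0.5, -0.3], [0, 0, -0.1]], [1, [-1, 0.5, -0.3], [0, 0, -0.15]], [1, [-1, 1, -0.3], [0, 0, -0.2]], [1, [-1, 1, -0.3], [0, 0, -0.26]]]'

```text
clock: 19.52
tool_pos: [0.5293, -0.3236, 0.0749]
orientation: [-179.7, -0.2, -91.9]
force: [1.0, -0.1, 11.8]
opening: 0.0182
gripper_force: 30.1
```

Request:
step_arm --rows '[[1, [0, 0, 0], [0, 0, -0.04]], [1, [0, 0, 0], [0, 0, -0.08]], [1, [0, 0, 0], [0, 0, -0.12]], [1, [0, 0, 0], [0, 0, -0.16]], [1, [0, 0, 0], [0, 0, -0.2]]]'

```text
clock: 19.93
tool_pos: [0.5292, -0.3235, 0.0748]
orientation: [-179.7, -0.1, -103.3]
force: [-0.3, 0.1, 11.9]
opening: 0.0178
gripper_force: 30.1
```

```bash
python3 -c "
from h import *
o=ctrl.get_obs();print(o['tool_pos'],o['orientation'],o['force'],o['moment'])"
```

```text
[ 0.52922395 -0.3235443   0.07480893] [-1.79715611e+02 -8.86265653e-02 -1.03298711e+02] [-0.29055982  0.07746868 11.94553926] [0.11428528 0.19907036 0.32135106]
```

Request:
step_arm --rows '[[1, [0, 0, 0], [0, 0, -0.02]], [1, [0, 0, 0], [0, 0, -0.04]], [1, [0, 0, 0], [0, 0, -0.06]], [1, [0, 0, 0], [0, 0, -0.08]], [1, [0, 0, 0], [0, 0, -0.1]]]'

```text
clock: 20.35
tool_pos: [0.5292, -0.3235, 0.0748]
orientation: [-179.7, -0.1, -109.0]
force: [0.2, 1.1, 11.6]
opening: 0.0178
gripper_force: 30.1
```

```bash
python3 -c "
from h import *
o=ctrl.get_obs();print(o['tool_pos'],o['orientation'],o['force'],o['moment'])"
```

```text
[ 0.52922595 -0.32353331  0.07480392] [-1.79708558e+02 -5.83159354e-02 -1.08974445e+02] [ 0.2027776   1.14050212 11.64561856] [0.09610533 0.17429474 0.36918221]
```

Request:
step_arm --rows '[[1, [0, 0, 0], [0, 0, -0.01]], [1, [0, 0, 0], [0, 0, -0.02]], [1, [0, 0, 0], [0, 0, -0.03]], [1, [0, 0, 0], [0, 0, -0.03]], [1, [0, 0, 0], [0, 0, -0.03]]]'

```text
clock: 20.77
tool_pos: [0.5293, -0.3235, 0.0748]
orientation: [-179.7, -0.1, -110.6]
force: [-0.2, -1.2, 12.6]
opening: 0.0178
gripper_force: 30.2
```

```bash
python3 -c "
from h import *
o=ctrl.get_obs();print(o['tool_pos'],o['orientation'],o['force'],o['moment'])"
```

```text
[ 0.52927287 -0.32352295  0.07479927] [-1.79704513e+02 -5.40093606e-02 -1.10612257e+02] [-0.18681226 -1.1690534  12.61538308] [0.13717196 0.13663193 0.52894766]
```

Request:
step_arm --rows '[[1, [0, 0, 0.8], [0, 0, 0.02]], [1, [0, 0, 1.8], [0, 0, 0.03]], [1, [0, 0, 2.8], [0, 0, 0.03]], [1, [0, 0, 4], [0, 0, 0.03]], [1, [0, 0, 4], [0, 0, 0.03]]]'

```text
clock: 21.18
tool_pos: [0.5291, -0.3234, 0.0781]
orientation: [-179.7, -0.0, -109.0]
force: [1.9, -2.4, 5.1]
opening: 0.0177
gripper_force: 30.0
```

Request:
step_arm --rows '[[0.6, [0, 0, 0], [0, 0, 0]], [0.6, [0, 0, 0], [0, 0, 0]], [0.6, [0, 0, 0], [0, 0, 0]], [0.6, [0, 0, 0], [0, 0, 0]], [0.6, [0, 0, 0], [0, 0, 0]]]'

```text
clock: 21.6
tool_pos: [0.5268, -0.3224, 0.0764]
orientation: [180.0, -0.0, -109.0]
force: [-0.1, -1.0, 4.8]
opening: 0.035
gripper_force: 2.4
```

Request:
step_arm --rows '[[0.6, [0, 0, 10], [0, 0, 0]], [0.6, [0, 0, 25], [0, 0, 0]], [0.6, [0, 0, 50], [0, 0, 0]], [0.6, [0, 0, 80], [0, 0, 0]], [0.6, [0, 0, 110], [0, 0, 0]]]'

```text
clock: 22.02
tool_pos: [0.5257, -0.322, 0.1869]
orientation: [179.8, 0.0, -109.0]
force: [0.6, -0.7, -0.4]
opening: 0.0352
gripper_force: 0.0
```

Request:
step_arm --rows '[[0.6, [0, 0, 30], [0, 0, 0]], [0.6, [0, 0, 60], [0, 0, 0]], [0.6, [0, 0, 75], [0, 0, 0]], [0.6, [0, 0, 75], [0, 0, 0]], [0.6, [0, 0, 75], [0, 0, 0]]]'

```text
clock: 22.43
tool_pos: [0.5268, -0.3223, 0.2623]
orientation: [-179.9, 0.0, -109.0]
force: [0.3, 0.2, -1.2]
opening: 0.0351
gripper_force: 0.0
```

```bash
python3 - <<'E'
from h import *
cm=ctrl.camera_model('wrist'); a=snap('wrist','w6')
p=proj(cm,[[.5288,-.3235,.07]])[0]
x,y=int(p[0]),int(p[1]); x0=max(0,x-90);y0=max(0,y-75); print(p,x0,y0)
for n,z in(('locked35',.103),):
  for ang in(-107.2,-110.2,-55.2):
    u=np.array([np.cos(np.radians(ang)),np.sin(np.radians(ang)),0]); c=np.array([.5288,-.3235,z])
    print(ang,((proj(cm,[c+.035*u,c-.035*u])-[x0,y0])*4).round().tolist())
cv2.imwrite('pics/w6c.png',cv2.resize(a[y0:y0+150,x0:x0+200,::-1],(800,600),interpolation=cv2.INTER_CUBIC))
E
```

```text
[316.20423871 174.64499287] 226 99
-107.2 [[355.0, 202.0], [364.0, 440.0]]
-110.2 [[362.0, 202.0], [358.0, 440.0]]
-55.2 [[260.0, 253.0], [456.0, 394.0]]
```

View pics/w6c.png

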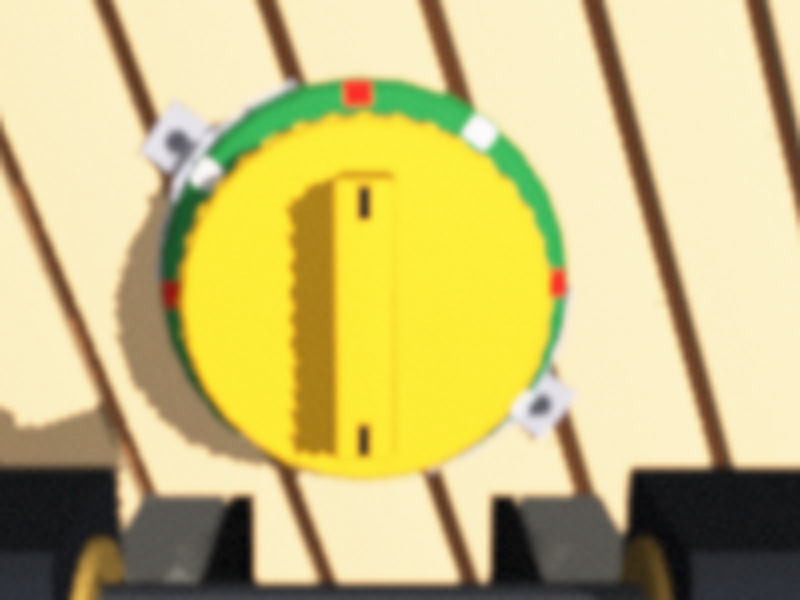

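The bar's end marks at crop (364,202) and (364,440) match a locked cap at 35 mm, with the bar pointing at the red mark. The gripper is clear, so I'm handing in.

```bash
python3 -c "
from h import *
print(ctrl.close_job())"
```

```text
the job is handed in; nothing more can be done
None
```

The job is handed in at about 22 s of the 72 s allowed. The wax lies flat in the box, the cap turned to its stop and looks locked at the red marks in the last picture, and no verdict came back. I steered clear of the mug, scraper, opener and map holder, but took no final picture of them.

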